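# Set the slide gauge and press the ticket holder home behind the lip

### The arm

A 6-joint arm with a two-finger parallel gripper is mounted at the origin on the work surface. World frame = base frame: x ahead of the robot, y to its left, z up, the work surface at z = 0. Lengths are in m, angles in rad, forces in N, time in s.
With the tool pointing down it reaches from about 0.3 to 0.875 m from the base axis. Payload 6.4 kg.
Tool frame: the origin (TCP) lies between the finger pads; the fingertips stand 25 mm ahead of it and the grasp point (between the pads) lies 6 mm ahead of it; z points along the fingers, y is the line along which they close (so a half turn about z gives the same grasp; the last joint's range is limited). The gripper opens to 88 mm and grips with 3 to 60 N. Pads are 18 mm wide; open, the fingers measure 123 mm over their backs; the gripper's body (75 mm by 187 mm) begins 45 mm behind the grasp point.
Start: joints at [-1.53, 0.181, 1.607, -0, 1.354, -0.206], TCP at [0.14, -0.558, 0.264] pointing down, gripper open.
Joint ranges: [-2.99, 2.99], [-0.89, 2.07], [0.3, 2.58], [-1.14, 4.28], [0, 2.63], [-3.12, 3.12]. Speed limits (rad/s): [2.57, 2.57, 3.01, 3.14, 3.14, 3.14].

### API

Orientations are given as a rotation vector (axis times angle).
In Python, from rig import ctrl gives the robot as it stands. The module is installed in compiled form; this text tells all that it offers.
- The arm moves only by the tool jog_arm, never from a script. Its arguments are lists of equal length, an entry for each row: "translation": the shift along the world's x, y, z in mm, a list of three; "spin": the turn about the world's z in degrees. A call has 1 to 5 rows; each row is the pose to reach, as a shift and turn from the pose commanded when the call began; what a row does not reach only later rows make up. A row lasts 1/12 s, in which the tool goes at most 41.7 mm and 7.16 degrees, less where a joint would pass 70% of its speed; a pose out of reach is approached as far as the arm can. A call with a gripper value outside its range is refused whole. "hand" is the closure, from 0 (fully open) to 1 (shut), set as the call begins (left out, the last holds). The fingers move at their own pace and stop on an object; "newtons" is the grip in N (left out, the last holds). Time passes only in rows, so rows that repeat a pose let the fingers close. It gives the time, the measured TCP pose, the force, the opening and the grip force at its end, in the units of the state.
- ctrl.observe(): the state, without advancing time (a new reading comes with each control period).
- ctrl.snapshot(name): name is "scene" or "top" or "wrist"; returns a dict with "image" (400x640x3 uint8, blue, green, red), "K" (3x3 intrinsics, pixels), "rvec" (rotation vector, rad) and "tvec" (3), from world to camera coordinates, as OpenCV has them; the wrist camera has in their place "hand_eye" (4x4, takes a point from camera to tool coordinates, whose origin is the TCP and whose axes are the flange's). Camera axes: x right, y down, z forward; pixel columns grow to the right and rows downward; lengths in m; the calibration is good to about 2 mm. A picture is of the moment at which its call begins: read the wrist's pose just before it. There is no depth.
- ctrl.finish_job(): hands the job in; it is judged then, once.
The state is a dict: "time_s": time; "joint_pos": joint angles; "qvel": joint speeds; "tau": joint torques, N m; "tool_pos": TCP position; "eef_rot": TCP orientation; "contact_force": force on the tool from outside, world axes, zero at the start; "torque": the same for the moment, N m; "finger_gap": opening from 0.0 (shut) to 1.0 (fully open); "grasp_force": force on a finger pad.
Only numpy, scipy, OpenCV 4.12 (cv2) and the standard library are available. Lean on these libraries where they do the work, as an engineer would, in place of code of your own. Each camera call takes 0.05 s, during which the arm holds its last target. There are 200 camera calls.

### The job

On the centring station, draw the sprung slide gauge out by its upright tab until its pointer is level with the ridge of the brass index clip, and let go of it; its brake keeps it there. Then take the job-ticket holder out of the wooden rack and push it down behind the station's lip, card towards the gauge, until its shoulder is fully home on the lip against the sprung foot. Finish while still gripping the holder and holding it pressed home, with the gauge still at the mark and the other things on the bench and the lens on the turntable left alone.

Things in the scene. Friction and masses are not known exactly. Their poses are not given: they have to be found in the camera images.
- station: aluminium centring station, fixed. Origin on the bench under the middle of the slot; z up, +x from the slot to the turntable, y along the slot. Lip: x -11 to -5 mm, top at z = 45 mm; the gauge bed goes on at that height to x = -130 mm, 90 mm wide. Behind the slot the shelf face, x 5 to 17 mm, top at z = 58 mm. Turntable disc: centre x = 115 mm, radius 85 mm, top at z = 54 mm
- slot_mouth (a point): middle of the slot's mouth at the height of the lip's top, 45 mm over the bench, axes as the station's. The slot is open at the top, 10 mm wide (x -5 to +5 mm), 66 mm long (y -33 to +33 mm)
- foot (a joint): sprung foot, a dark steel bar 60 mm long down in the slot, its top 24 mm below the mouth at rest. Joint value in m: how far it is pressed down, 0 to 0.012; 0.008 when the holder is home. It pushes up with 3.6 N at first touch, 8.4 N at home
- gauge (a joint): steel slide gauge on the bed, travel in m from 0 (fully in) to 0.062, drawn out along the station's -x. Its blade, 44 mm wide (y) and 4 mm thick, underside 46 mm over the bench, ends at station x = +4 mm when fully in and so covers the slot. Pulling takes about 6 to 8 N; the brake keeps it where it is let go
- gauge_tab (a point): top centre of the gauge's upright grip tab: 12 mm thick along station x, 30 mm wide along y, standing 33 mm above the blade; the point is 83 mm over the bench and its axes are the station's. When the gauge is fully in it lies at station x = -60 mm
- gauge_pointer (a point): tip of the gauge's pointer, a 3 mm thick steel ear beside the tab on the station's +y side, 50 mm over the bench, at the same station x as the middle of the tab; it moves with the gauge
- index: brass index clip 10 x 10 mm, 8 mm high, fixed on the bed beside the blade on the station's +y side; its origin is under its 2 mm ridge, which is the mark, axes as the station's. It is 30 to 50 mm out from where the pointer is with the gauge fully in
- holder: sheet-steel job-ticket holder, about 140 g, loose, upright in the rack. Origin at the middle of its tongue's foot, z up, axes as the station's when home. Tongue x -3 to +3 mm, 60 mm wide (y), z 0 to 32 mm (lowest 6 mm: 4 x 56 mm). Head x -13 to +3 mm, 60 mm wide, z 32 to 82 mm, white card on its -x face. Home: origin 13 mm over the bench in the slot, the shoulder (head's underside) on the lip
- holder_head (a point): top centre of the holder's head (x = -5 mm, z = 82 mm in the holder's frame); grip the head across its 16 mm thickness with the fingertips no more than 25 mm below this, so that they clear the shelf face
- rack: wooden rack block 60 x 96 mm, 38 mm high, fixed, to the left or right of the station; origin on the bench under its middle, axes as the holder's in it. The holder stands in its slot (8 mm by 64 mm, floor at z = 6 mm), the tongue 32 mm deep in it
- doublet: glass lens 50 mm wide, 16 mm high, loose on the turntable; origin at the middle of its underside; leave alone
- dresser: brass diamond dresser, a rod 111 mm long, 20 mm wide, lying on the bench; leave alone
- brush: brush 160 mm long, lying on the bench; leave alone
- blocking_ring: white ceramic ring, 72 mm wide, 18 mm high; leave alone
- cleaner: amber glass bottle 52 mm wide, 110 mm high; leave alone
- gauge_block: steel disc 44 mm wide, 20 mm high; leave alone
- lens_blank: silvery lens blank 70 mm wide, 10 mm high, lying in a grey tray (110 x 130 mm, 22 mm high) on the other side from the rack; leave alone
Mind the look-alikes: they are no part of the job. Leave any blue or green look-alike of the holder alone.

How it is judged:
By the outcome, as a careful person would: the job done as asked, in the order asked, and still so for the second after the job is handed in, while the arm keeps its last pose, push and grip.
It also fails if it takes over 54 s, if anything falls off the work surface, if the arm or the gripper's body presses on something with over 40 N, if the wrist force passes 120 N, or if a joint passes its speed limit or range.

## Working session

There is one attempt and no reset: what is moved stays moved. The work goes in short steps, Python scripts to look and compute and a tool call to move; the robot and the scene stay as the last step left them, time stands still between calls to the robot, and variables do not carry over. Pictures are saved under pics/ and viewed, at most 10 in all, crops included, and the job is handed in when it is done.

Besides the shell and the picture viewer there is one more tool, called after "Call:" in YAML: its name, and indented under it one key for each argument. jog_arm: Moves the arm, as the interface text tells. Its arguments: {"type":"object","properties":{"translation":{"type":"array","items":{"type":"array","items":{"type":"number"}}},"spin":{"type":"array","items":{"type":"number"}},"hand":{"type":"number"},"newtons":{"type":"number"}},"required":["translation","spin"]}

```bash
mkdir -p pics; cat > h.py <<'E'
import numpy as np, cv2
from rig import ctrl
def snap(n,f):
    s=ctrl.observe(); d=ctrl.snapshot(n); cv2.imwrite('pics/'+f+'.png',d['image'])
    d['tcp']=s['tool_pos']; d['rot']=s['eef_rot']
    np.save('pics/'+f+'.npy',d,allow_pickle=True); return d
def load(f): return np.load('pics/'+f+'.npy',allow_pickle=True).item()
def ext(d):
    if d.get('rvec') is not None: return cv2.Rodrigues(np.array(d['rvec'],float))[0],np.array(d['tvec'],float).ravel()
    T=np.eye(4);T[:3,:3]=cv2.Rodrigues(np.array(d['rot'],float))[0];T[:3,3]=d['tcp']
    M=np.linalg.inv(T@np.array(d['hand_eye'])); return M[:3,:3],M[:3,3]
def px(d,u,v,z):
    R,t=ext(d); r=R.T@np.linalg.inv(d['K'])@np.array([u,v,1.]); c=-R.T@t
    return c+r*(z-c[2])/r[2]
def proj(d,P):
    R,t=ext(d); q=(np.atleast_2d(P)@R.T+t)@np.array(d['K']).T; return q[:,:2]/q[:,2:]
E
python3 - <<'E'
from h import *
a=snap('top','top0');b=snap('scene','scene0')
print(ctrl.observe())
E
```

```text
{'time_s': 0.1, 'joint_pos': array([-1.53033713e+00,  1.81436860e-01,  1.60786049e+00, -8.79607896e-07,
        1.35379365e+00, -2.06324255e-01]), 'qvel': array([-0.00084433, -0.00039385, -0.00098875,  0.00133073, -0.00067774,
        0.00089857]), 'tau': array([ 2.57922047e-04, -4.34822559e+01, -3.42696691e+01,  7.02949427e-02,
        3.39971075e-02, -3.21709354e-05]), 'tool_pos': array([ 0.14045036, -0.55714933,  0.26293997]), 'eef_rot': array([-3.11622485e+00, -3.86480106e-01, -1.93528719e-04]), 'contact_force': array([-0.24495998,  0.39887444,  0.31209402]), 'torque': array([ 0.01264701, -0.03292489,  0.00977967]), 'grasp_force': 0.0, 'finger_gap': 0.9966446655236276}
```

View pics/top0.png

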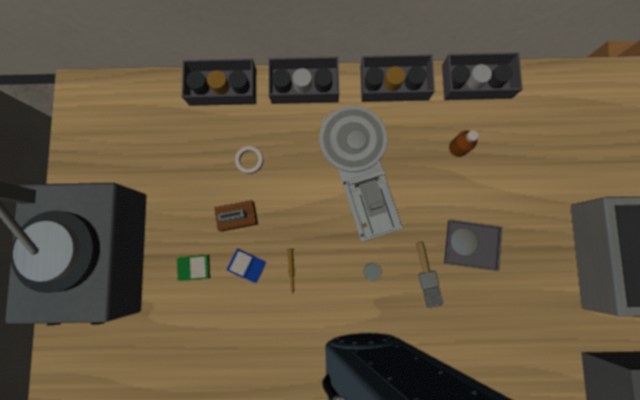

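View pics/scene0.png

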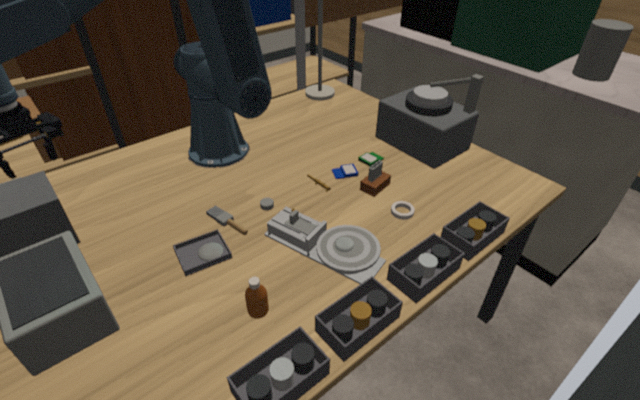

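Top view: station with turntable centre (353,139) and bed end near (380,237). The steel holder stands in the wooden rack at (236,215). The blue (246,265) and green (193,267) look-alikes lie on the bench. The holder in the wooden rack is the one meant, and an enlarged crop should confirm it.

```bash
python3 - <<'E'
from h import *
d=load('top0')
for n,u,v,z in [('turn',353,139,.054),('bedend L',361,240,.045),('bedend R',401,229,.045),('rack',236,215,.038),('tab',375,195,.083),('brush',423,245,0.02),('dresser',291,270,.02)]: print(n,px(d,u,v,z).round(4))
R,t=ext(d);print(-R.T@t)
im=d['image']
a=cv2.resize(im[100:250,300:420],None,fx=4,fy=4,interpolation=cv2.INTER_CUBIC)
b=cv2.resize(im[190:290,170:270],None,fx=3.2,fy=3.2,interpolation=cv2.INTER_CUBIC)
c=np.zeros((600,800,3),np.uint8);c[:,:480]=a;c[:320,480:]=b;cv2.imwrite('pics/c1.png',c)
E
```

```text
turn [ 0.7168 -0.0009  0.054 ]
bedend L [ 0.4662 -0.0135  0.045 ]
bedend R [ 0.491  -0.1115  0.045 ]
rack [0.5337 0.2926 0.038 ]
tab [ 0.57   -0.0466  0.083 ]
brush [ 0.4521 -0.1687  0.02  ]
dresser [0.3968 0.1589 0.02  ]
[0.42511185 0.07310829 1.01682392]
```

View pics/c1.png

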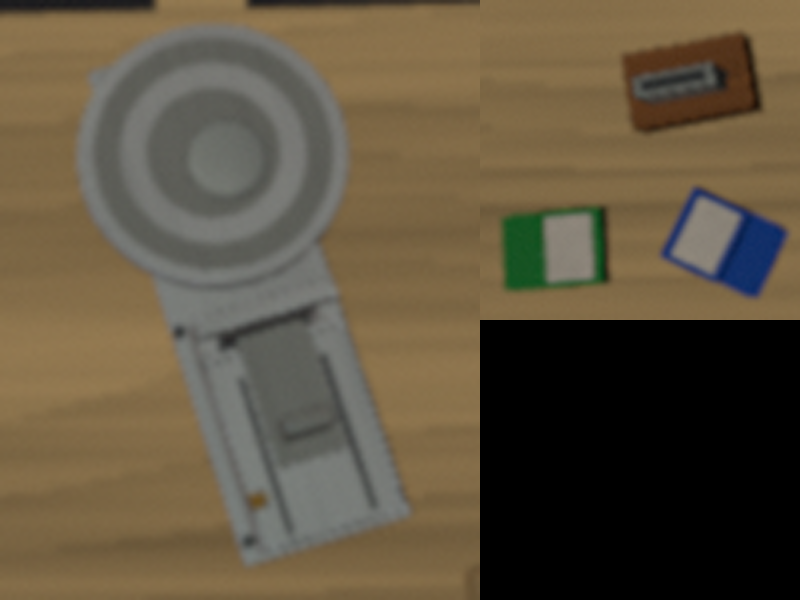

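The crop confirms it. The holder in the wooden rack, top-view (236,215), is bare steel and upright, while the blue and green ones lie flat. The brass clip is at top-view (364.5,225). The station yaw is about 14.5°. Next I move over the station for a wrist view.

Call:
jog_arm:
  translation:
    - [26,32,8]
    - [52,64,16]
    - [78,96,24]
    - [104,128,32]
    - [130,160,36]
  spin: [6,12,18,24,30]
  hand: 0.5

```text
time_s: 0.52
tool_pos: [0.2705, -0.397, 0.3001]
eef_rot: [2.908, 1.187, 0.0]
contact_force: [1.2, 0.1, 1.3]
finger_gap: 0.649
grasp_force: 0.0
```

Call:
jog_arm:
  translation:
    - [26,32,0]
    - [52,64,0]
    - [78,96,0]
    - [104,128,0]
    - [130,160,0]
  spin: [6,12,18,24,30]

```text
time_s: 0.93
tool_pos: [0.4005, -0.2365, 0.2995]
eef_rot: [2.502, 1.9, 0.0]
contact_force: [0.2, -1.8, -0.1]
finger_gap: 0.499
grasp_force: 0.0
```

Call:
jog_arm:
  translation:
    - [26,32,0]
    - [52,64,0]
    - [78,96,0]
    - [104,128,0]
    - [130,160,0]
  spin: [6,12,18,24,30.4]

```text
time_s: 1.35
tool_pos: [0.5306, -0.0763, 0.2993]
eef_rot: [-1.916, -2.49, 0.0]
contact_force: [0.8, -0.3, 0.1]
finger_gap: 0.502
grasp_force: 0.0
```

```bash
python3 - <<'E'
from h import *
d=snap('wrist','w1');print(d['tcp'],d['rot'],d['hand_eye'])
cv2.imwrite('pics/w1b.png',cv2.resize(d['image'],(800,500),interpolation=cv2.INTER_CUBIC))
E
```

```text
[ 0.53057666 -0.07630541  0.29934619] [-1.91550502e+00 -2.48969526e+00  3.13237309e-04] [[-6.92745709e-05 -9.64261976e-01 -2.64950630e-01  6.90751610e-02]
 [ 9.99999913e-01 -1.76089495e-04  3.79398378e-04 -1.68778571e-03]
 [-4.12494453e-04 -2.64950581e-01  9.64261904e-01 -1.20609181e-01]
 [ 0.00000000e+00  0.00000000e+00  0.00000000e+00  1.00000000e+00]]
```

View pics/w1b.png

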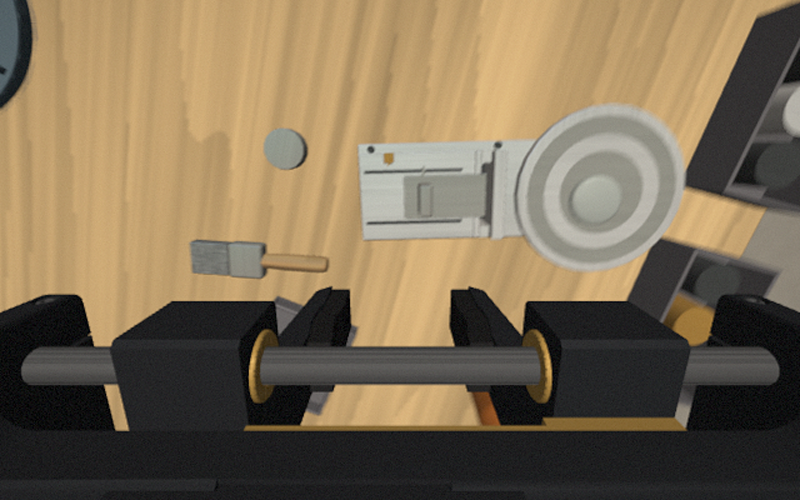

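The wrist view shows the bed at x 360–540. The brass clip is at (389,158) in the 800-wide picture, the pointer is a thin ear near (423,171), and the tab is at (425,200). I'll enlarge it for exact pixels.

```bash
python3 - <<'E'
from h import *
d=load('w1')
cv2.imwrite('pics/c2.png',cv2.resize(d['image'][105:200,280:410],None,fx=6,fy=6,interpolation=cv2.INTER_CUBIC))
E
```

```text
(no output)
```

View pics/c2.png

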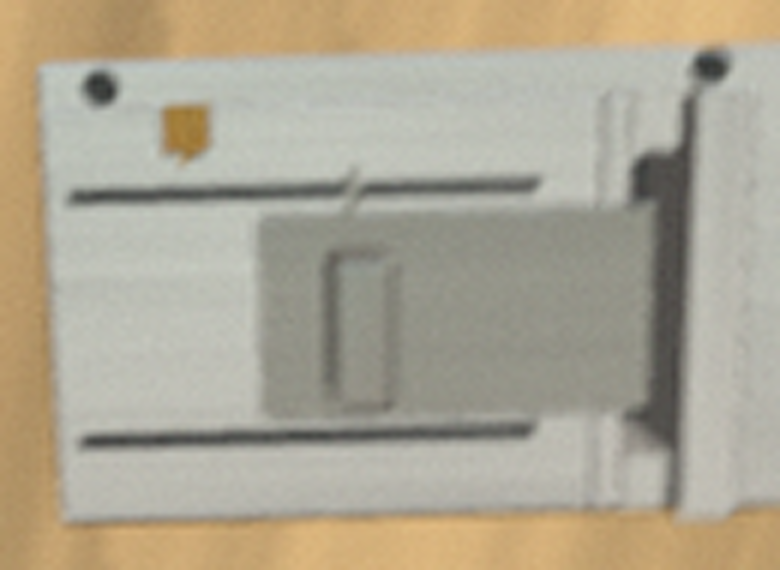

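Crop c2: bed corners at (40,62) and (62,522), pointer tip at (354,168), clip ridge tip at (186,162). The tab top spans x 340–390, y 258–405. The slot edges (shelf and foot) are at x≈650–690.

```bash
python3 - <<'E'
from h import *
d=load('w1'); P=lambda u,v,z: px(d,280+u/6,105+v/6,z)
c1,c2=P(40,62,.045),P(62,522,.045)
yd=(c1-c2)[:2]; print('bed width',np.linalg.norm(yd),'yaw',np.degrees(np.arctan2(yd[1],yd[0]))-90)
# long edges
e=[P(40,62,.045),P(780,45,.045)];v=(e[1]-e[0]);print('edge yaw',np.degrees(np.arctan2(v[1],v[0])))
# disc centre from wrist: threshold ellipse approx points (800-wide picture)
pts=np.array([(521,185),(533,150),(605,104),(660,131),(683,188),(652,248),(601,271),(545,246)])/1.25
W=np.array([px(d,u,w,.054)[:2] for u,w in pts])
A=np.c_[2*W,np.ones(len(W))];s=np.linalg.lstsq(A,(W**2).sum(1),rcond=None)[0];print('disc',s[:2],np.sqrt(s[2]+s[:2]@s[:2]))
th=np.radians(14.5);R=np.array([[np.cos(th),-np.sin(th)],[np.sin(th),np.cos(th)]])
m=(c1+c2)[:2]/2; print('bed end mid',m,'disc ang',np.degrees(np.arctan2(*(s[:2]-m)[::-1])),np.linalg.norm(s[:2]-m))
o=m+R@[.130,0];print('origin',o)
for n,q in [('ptr',P(354,168,.05)),('ridge',P(186,162,.051)),('clip top mid',P(186,130,.053)),('tab top',P(364,331,.083)),('shelf',P(690,300,.058)),('bladeend',P(655,310,.05))]:
    print(n,q.round(4),(R.T@(q[:2]-o)*1000).round(1))
E
```

```text
bed width 0.09931237915590957 yaw 15.946814112440052
edge yaw 16.11225069572329
disc [0.72029423 0.0011709 ] 0.08218846101559013
bed end mid [ 0.48344025 -0.06360268] disc ang 15.294973059445821 0.24555127301723062
origin [ 0.60929944 -0.03105328]
ptr [ 0.5389 -0.0197  0.05  ] [-65.3  28.6]
ridge [ 0.5045 -0.0275  0.051 ] [-100.5   29.7]
clip top mid [ 0.503  -0.0212  0.053 ] [-100.5   36.2]
tab top [ 0.5469 -0.0483  0.083 ] [-64.8  -1.1]
shelf [ 0.6137 -0.0274  0.058 ] [5.2 2.4]
bladeend [ 0.6094 -0.0318  0.05  ] [-0.1 -0.7]
```

```bash
python3 - <<'E'
from h import *
d=load('w1'); P=lambda u,v,z: px(d,280+u/6,105+v/6,z)
for a,b,z in [((68,197),(538,183),.045),((80,441),(535,430),.045),((258,215),(655,207),.05),((262,415),(652,410),.05)]:
    v=P(*b,z)-P(*a,z);print(np.degrees(np.arctan2(v[1],v[0])))
v=P(690,100,.058)-P(675,515,.058);print('shelf',np.degrees(np.arctan2(v[1],v[0]))-90, np.linalg.norm(v))
v=P(340,258,.083)-P(340,405,.083);print('tab',np.degrees(np.arctan2(v[1],v[0]))-90, np.linalg.norm(v))
# rack/holder from top view
t=load('top0')
for q in [(624,55),(745,33),(757,108),(640,131)]: print('rack',px(t,170+(q[0]-480)/3.2,190+q[1]/3.2,.038).round(4))
for q in [(635,75),(713,62),(718,85),(638,100)]: print('hold',px(t,170+(q[0]-480)/3.2,190+q[1]/3.2,.088).round(4))
E
```

```text
16.51976990424127
16.25650964315613
15.983201469383792
15.592430448101025
shelf 16.683440915605516 0.08691395891158732
tab 15.74058935021037 0.02883502973058636
rack [0.5541 0.3451 0.038 ]
rack [0.5695 0.2512 0.038 ]
rack [0.511  0.2415 0.038 ]
rack [0.495  0.3315 0.038 ]
hold [0.5326 0.3228 0.088 ]
hold [0.5411 0.2655 0.088 ]
hold [0.524  0.2616 0.088 ]
hold [0.5141 0.3202 0.088 ]
```

Call:
jog_arm:
  translation:
    - [4,8,-35]
    - [8,14,-70]
    - [12,20,-105]
    - [16,28,-135]
    - [16,28,-150]
  spin: [0,0,0,0,0.5]

```text
time_s: 1.82
tool_pos: [0.5436, -0.0485, 0.145]
eef_rot: [-1.907, -2.489, 0.003]
contact_force: [-1.0, 1.1, -0.7]
finger_gap: 0.503
grasp_force: 0.0
```

Call:
jog_arm:
  translation:
    - [0,0,-25]
    - [0,0,-50]
    - [0,0,-66]
    - [0,0,-68]
    - [0,0,-68]
  spin: [0.8,0.8,0.8,0.8,0.8]

```text
time_s: 2.23
tool_pos: [0.5447, -0.0502, 0.0804]
eef_rot: [-1.892, -2.504, 0.002]
contact_force: [-0.3, -0.6, 0.1]
finger_gap: 0.498
grasp_force: 0.0
```

Call:
jog_arm:
  translation:
    - [0,0,0]
    - [0,0,0]
    - [0,0,0]
    - [0,0,0]
    - [0,0,0]
  spin: [0,0,0,0,0]
  hand: 1
  newtons: 20

```text
time_s: 2.65
tool_pos: [0.5464, -0.0506, 0.0825]
eef_rot: [1.893, 2.505, 0.001]
contact_force: [5.8, 1.3, -0.6]
finger_gap: 0.143
grasp_force: 3.1
```

Call:
jog_arm:
  translation:
    - [0,0,0]
    - [0,0,0]
    - [-2,-0.6,0]
    - [-6,-1.7,0]
    - [-10,-2.9,0]
  spin: [0,0,0,0,0]

```text
time_s: 3.07
tool_pos: [0.5375, -0.0532, 0.0825]
eef_rot: [1.892, 2.504, 0.004]
contact_force: [6.3, 3.7, 2.3]
finger_gap: 0.137
grasp_force: 20.0
```

Call:
jog_arm:
  translation:
    - [-5,-1.4,0]
    - [-10,-2.9,0]
    - [-16,-4.6,0]
    - [-20,-5.7,0]
    - [-20,-5.7,0]
  spin: [0,0,0,0,0]

```text
time_s: 3.48
tool_pos: [0.5167, -0.0591, 0.0824]
eef_rot: [1.893, 2.504, 0.002]
contact_force: [2.8, 1.7, 3.6]
finger_gap: 0.136
grasp_force: 20.0
```

```bash
python3 - <<'E'
from h import *
d=snap('wrist','w2');print(d['tcp'],ctrl.observe()['contact_force'])
i=proj(d,[[.5045,-.0275,.05],[.513,-.028,.05]]);print(i)
u,v=i.mean(0).astype(int)
x0,y0=max(0,u-66),max(0,v-50);print(x0,y0)
cv2.imwrite('pics/c3.png',cv2.resize(d['image'][y0:y0+100,x0:x0+133],None,fx=6,fy=6,interpolation=cv2.INTER_CUBIC))
E
```

```text
[ 0.51667356 -0.05914151  0.08244192] [2.42885488 1.55199804 3.65327979]
[[316.94204129 186.30044197]
 [331.5820994  191.2531999 ]]
258 138
```

View pics/c3.png

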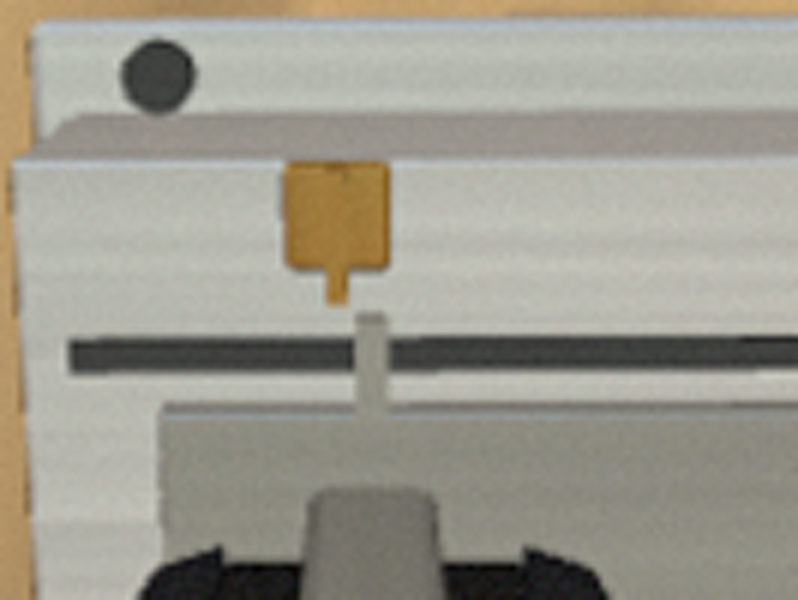

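Crop c3: the clip's ridge is at x=337 and the pointer at x=371. At 10.6 px/mm, 3.2 mm remain.

Call:
jog_arm:
  translation:
    - [-1.5,-0.4,0]
    - [-3.1,-0.9,0]
    - [-3.1,-0.9,0]
    - [-3.1,-0.9,0]
  spin: [0,0,0,0]

```text
time_s: 3.87
tool_pos: [0.5141, -0.0599, 0.0824]
eef_rot: [1.893, 2.504, 0.003]
contact_force: [4.8, 3.3, 4.5]
finger_gap: 0.131
grasp_force: 20.0
```

```bash
cat > al.py <<'E'
from h import *
import sys
d=snap('wrist',sys.argv[1]);print(d['tcp'],ctrl.observe()['contact_force'])
im=d['image'].astype(float)
b,g,r=im[...,0],im[...,1],im[...,2]
# ridge: orange mask rows near tip ; pointer: darker than bed between
m=((r-b)>60)&(np.arange(400)[:,None]>150)&(np.arange(400)[:,None]<200)&(abs(np.arange(640)-320)<40)
for y in range(176,200):
    c=np.where(m[y])[0]
    if len(c): print(y,'brass',c.mean(),len(c))
def grey(y):
    row=g[y,290:350];return row.astype(int)
for y in (193,194,195,196,197,198,199,200,202,203): print(y,' '.join(map(str,grey(y)[10:45])))
E
python3 al.py w3
```

```text
[ 0.51405114 -0.05990038  0.08243857] [4.74533758 2.68364065 5.01185359]
176 brass 319.0 17
177 brass 319.0 17
178 brass 319.0 17
179 brass 319.0 17
180 brass 319.0 17
181 brass 319.0 17
182 brass 320.7142857142857 7
183 brass 318.5 4
184 brass 319.0 3
185 brass 319.0 3
186 brass 319.0 3
187 brass 319.0 3
193 170 169 170 170 173 172 169 174 172 173 173 173 172 169 169 172 173 154 141 141 145 145 154 170 170 169 167 167 166 166 168 168 167 167 167
194 99 101 100 105 100 101 100 101 103 104 105 102 99 103 105 105 98 131 146 145 146 145 129 103 80 74 75 72 70 72 76 72 73 75 74
195 58 53 59 58 55 60 59 60 58 57 54 59 58 55 57 57 55 128 146 146 147 144 116 75 56 58 58 60 60 61 59 58 59 59 59
196 66 68 64 64 65 64 67 66 65 66 67 62 64 68 66 62 61 130 151 147 145 149 121 76 62 68 64 63 64 66 63 65 66 66 63
197 67 61 67 69 64 65 63 66 65 67 70 62 67 65 64 65 59 134 148 144 147 148 116 79 62 70 63 69 61 67 65 65 65 68 62
198 66 64 60 61 64 62 60 61 64 64 62 63 61 65 59 62 60 127 149 145 143 146 120 73 60 66 57 59 61 63 54 63 60 61 58
199 86 88 86 85 87 86 87 88 88 84 88 87 89 86 89 89 85 134 145 142 146 144 123 93 86 89 89 98 107 102 109 107 105 106 108
200 152 153 150 152 151 155 152 152 152 150 152 151 153 154 151 154 152 148 146 145 144 145 144 153 150 153 155 168 172 177 174 171 173 172 175
202 184 189 186 188 186 188 188 187 189 189 186 185 191 191 188 186 190 154 143 142 143 145 159 181 188 187 187 186 190 184 187 187 185 186 189
203 183 185 185 186 187 183 187 185 188 186 187 186 186 186 186 187 188 157 141 145 144 144 160 181 187 185 187 189 187 185 185 186 187 186 188
```

```bash
python3 - <<'E'
from h import *
im=load('w3')['image'].astype(int)
for y in (184,185,186,187): print((im[y,312:328,2]-im[y,312:328,0]))
E
```

```text
[  6   7   6   6   4  55 108 101  85  19   6   8   6   8   8   9]
[  7   9   8   8   4  54 105 105  89  19   4   6   8   8   8   9]
[  8  10   8   8   4  55 106 105  91  18   7   6  10  10   7   9]
[  8   8   7   8   4  57 108 106  93  20   8   8   7  10   7  10]
```

Call:
jog_arm:
  translation:
    - [-0.5,-0.15,0]
    - [-0.5,-0.15,0]
    - [-0.5,-0.15,0]
  spin: [0,0,0]

```text
time_s: 4.17
tool_pos: [0.5138, -0.06, 0.0824]
eef_rot: [1.893, 2.504, 0.003]
contact_force: [5.6, 1.8, 4.3]
finger_gap: 0.135
grasp_force: 20.0
```

```bash
cat > al.py <<'E'
from h import *
import sys
d=snap('wrist',sys.argv[1]);print(d['tcp'],ctrl.observe()['contact_force'])
im=d['image'].astype(int)
print((im[184:188,310:330,2]-im[184:188,310:330,0]).mean(0).round())
print(im[195:198,310:330,1].mean(0).round())
E
python3 al.py w4
```

```text
[ 0.51375943 -0.06003211  0.08243658] [6.10289914 3.49245553 2.89081186]
[  8.   9.   8.   9.   9.   8.   5.  21.  71. 105. 104.  66.  16.   6.
   8.   8.   9.   8.   8.   9.]
[ 62.  61.  64.  63.  62.  62.  56. 130. 146. 146. 145. 148. 119.  74.
  60.  64.  66.  63.  64.  61.]
```

Call:
jog_arm:
  translation:
    - [0,0,0]
    - [0,0,0]
    - [0,0,0]
    - [0,0,0]
    - [0,0,0]
  spin: [0,0,0,0,0]
  hand: 0.5

```text
time_s: 4.63
tool_pos: [0.5117, -0.06, 0.0812]
eef_rot: [-1.894, -2.505, 0.001]
contact_force: [-0.1, -1.0, -0.3]
finger_gap: 0.484
grasp_force: 0.0
```

```bash
python3 al.py w5
```

```text
[ 0.51167219 -0.06003735  0.08119144] [-0.12975104  0.89991488 -0.13438292]
[  9.   8.  10.   9.   7.  10.  11.  10.   9.  10.   8.  26.  84. 104.
 108.  70.  20.  10.  10.  12.]
[ 95.  96.  95.  93.  94.  95.  96.  98.  96.  96.  94. 139. 150. 149.
 151. 153. 127.  92.  84.  84.]
```

Released with the pointer still aligned, both at about 323.45 px. I lift and look at the uncovered slot.

Call:
jog_arm:
  translation:
    - [0,0,35]
    - [0,0,70]
    - [17,5,95]
    - [40,12,110]
    - [60,17,110]
  spin: [0,0,0,0,0]

```text
time_s: 5.1
tool_pos: [0.5753, -0.0434, 0.1965]
eef_rot: [1.89, 2.5, 0.004]
contact_force: [0.8, -0.4, 0.0]
finger_gap: 0.497
grasp_force: 0.0
```

Call:
jog_arm:
  translation:
    - [10,-10,0]
    - [20,-18,0]
    - [20,-18,0]
    - [20,-18,0]
  spin: [0,0,0,0]

```text
time_s: 5.43
tool_pos: [0.5919, -0.0612, 0.1911]
eef_rot: [-1.894, -2.505, 0.0]
contact_force: [-0.2, 0.4, -0.2]
finger_gap: 0.495
grasp_force: 0.0
```

```bash
python3 - <<'E'
from h import *
d=snap('wrist','w6');print(d['tcp'],d['rot'])
i=proj(d,[[.6093,-.031,.045]])[0].astype(int);print(i)
x0,y0=max(0,i[0]-100),max(0,i[1]-75);print(x0,y0)
cv2.imwrite('pics/c4.png',cv2.resize(d['image'][y0:y0+150,x0:x0+200],None,fx=4,fy=4,interpolation=cv2.INTER_CUBIC))
E
```

```text
[ 0.59193805 -0.0611711   0.19114727] [-1.89428927e+00 -2.50504050e+00  4.94423073e-04]
[348 168]
248 93
```

View pics/c4.png

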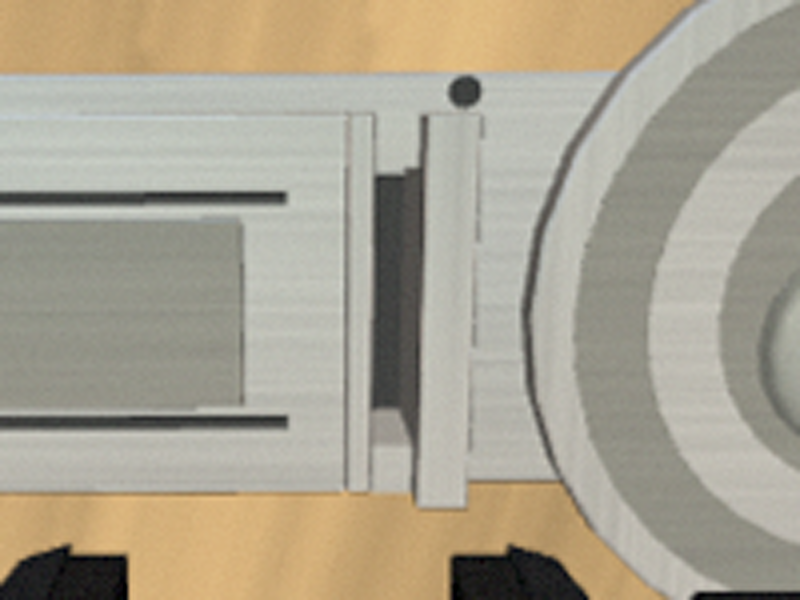

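Crop c4: the lip strip runs x 348–372, y 114–491, the shelf face left edge is x≈421 and right edge ≈470, and the blade end is clear at x 243.

```bash
python3 - <<'E'
from h import *
d=load('w6'); P=lambda u,v,z: px(d,248+u/4,93+v/4,z)[:2]
a,b=P(374,114,.045),P(370,491,.045);v=a-b;th=np.arctan2(v[1],v[0])-np.pi/2;print('lip R',a,b,np.linalg.norm(v),np.degrees(th))
a2,b2=P(347,114,.045),P(347,491,.045);v=a2-b2;print('lip L',np.linalg.norm((a+b-a2-b2)/2),np.degrees(np.arctan2(v[1],v[0])-np.pi/2))
s,t=P(424,114,.058),P(417,507,.058);v=s-t;print('shelf L',np.linalg.norm(v),np.degrees(np.arctan2(v[1],v[0])-np.pi/2))
s2,t2=P(482,114,.058),P(467,507,.058)
th=np.radians(16);R=np.array([[np.cos(th),-np.sin(th)],[np.sin(th),np.cos(th)]])
for n,p,q,x in [('lipR',a,b,-.005),('lipL',a2,b2,-.011),('shL',s,t,.005),('shR',s2,t2,.017)]: print(n,(p+q)/2-R@[x,0])
pts=np.array([(u,w) for u,w in [(525,310),(545,220),(600,110)]])
# rack geometry, top view refined: average of corners
tp=load('top0')
c=np.array([px(tp,170+(q[0]-480)/3.2,190+q[1]/3.2,.038)[:2] for q in [(624,55),(745,33),(757,108),(640,131)]]);print('rack c',c.mean(0))
for i,j in [(0,1),(3,2),(3,0),(2,1)]:
  v=c[j]-c[i];print(np.linalg.norm(v),np.degrees(np.arctan2(v[1],v[0])))
E
```

```text
lip R [0.59073473 0.0084815 ] [ 0.61583934 -0.07725781] 0.08933907112524574 16.320117449379076
lip L 0.005853957476625928 16.59275675583558
shelf L 0.08894090964254439 16.553289238859076
lipR [ 0.60809334 -0.03300997]
lipL [ 0.60822835 -0.03295083]
shL [ 0.6079502  -0.03279176]
shR [ 0.60801269 -0.03281586]
rack c [0.53242359 0.29230321]
0.09513502026272438 -80.67763935827121
0.09138967092746203 -79.90470514186158
0.06067144010700942 12.934507146167194
0.05931811791602972 9.388779165143568
```

The station slot is at (0.6081,-0.0329), yaw about 16.4°, from four consistent edges. Now I move to view the holder.

Call:
jog_arm:
  translation:
    - [-12,30,20]
    - [-24,65,40]
    - [-36,100,59]
    - [-48,135,59]
    - [-60,170,59]
  spin: [-1,-2,-3,-4,-5.6]

```text
time_s: 5.9
tool_pos: [0.5313, 0.1105, 0.2521]
eef_rot: [2.015, 2.408, 0.003]
contact_force: [0.8, 1.2, -1.1]
finger_gap: 0.502
grasp_force: 0.0
```

Call:
jog_arm:
  translation:
    - [-12,35,0]
    - [-24,70,0]
    - [-36,105,0]
    - [-48,140,0]
    - [-60,170,0]
  spin: [0,0,0,0,0]

```text
time_s: 6.32
tool_pos: [0.4702, 0.2809, 0.2506]
eef_rot: [-2.013, -2.411, 0.0]
contact_force: [-0.2, -0.3, -0.4]
finger_gap: 0.505
grasp_force: 0.0
```

Call:
jog_arm:
  translation:
    - [0,0,0]
    - [0,0,0]
  spin: [0,0]

```text
time_s: 6.48
tool_pos: [0.4705, 0.2802, 0.2504]
eef_rot: [-2.01, -2.414, 0.001]
contact_force: [-0.1, -0.4, -0.2]
finger_gap: 0.503
grasp_force: 0.0
```

```bash
python3 - <<'E'
from h import *
d=snap('wrist','w7');print(d['tcp'],d['rot'])
i=proj(d,[[.53,.292,.06]])[0].astype(int);print(i)
x0,y0=max(0,i[0]-65),max(0,i[1]-50);print(x0,y0)
cv2.imwrite('pics/c5.png',cv2.resize(d['image'][y0:y0+100,x0:x0+130],None,fx=6,fy=6,interpolation=cv2.INTER_CUBIC))
E
```

```text
[0.47049519 0.28022096 0.25039927] [-2.00959843e+00 -2.41444779e+00  1.05621117e-03]
[376 183]
311 133
```

View pics/c5.png

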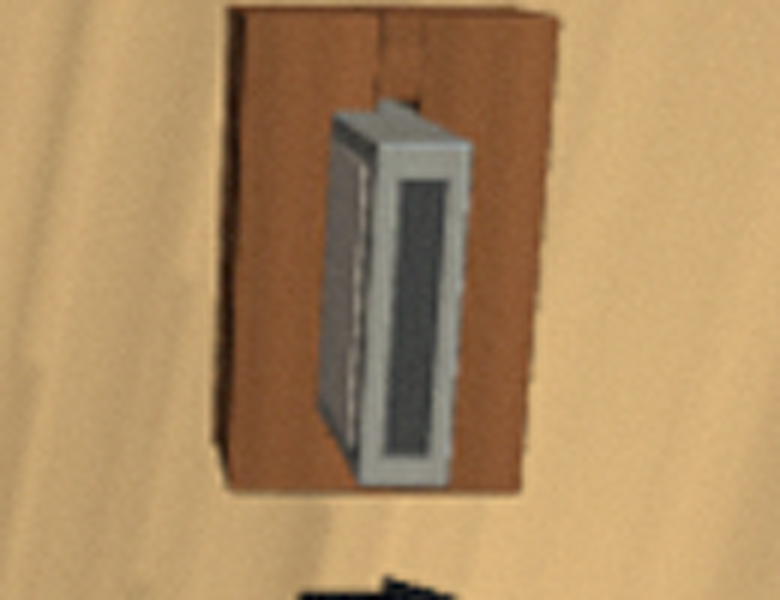

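Crop c5: the card (pinkish-white face) is on the left, -x, side, as needed, so no half turn. The head's top corners are at (381,143), (472,143), (447,487) and (359,485).

```bash
python3 - <<'E'
from h import *
d=load('w7'); P=lambda u,v,z: px(d,311+u/6,133+v/6,z)[:2]
c=np.array([P(*q,.088) for q in [(381,143),(472,143),(447,487),(359,485)]]);m=c.mean(0)
print('head',m,(m-d['tcp'][:2])*1000)
for i,j,o in [(3,0,90),(2,1,90),(0,1,0),(3,2,0)]:
  v=c[j]-c[i];print(np.linalg.norm(v),np.degrees(np.arctan2(v[1],v[0]))-o)
c=np.array([P(*q,.038) for q in [(245,10),(555,17),(520,490),(232,490)]])
for i,j,o in [(3,0,90),(2,1,90),(0,1,0),(3,2,0)]:
  v=c[j]-c[i];print('rack',np.linalg.norm(v),np.degrees(np.arctan2(v[1],v[0]))-o)
print('tool yaw',np.degrees(2*np.arctan2(-d['rot'][1],-d['rot'][0]))-90)
E
```

```text
head [0.5280468  0.29463031] [57.55161256 14.4093485 ]
0.05908721499578264 9.656021430441555
0.05944788624603098 9.98003076054789
0.014929759613399445 10.454230719911488
0.015265242730283901 9.08649666705498
rack 0.09569602149389121 10.562488781838582
rack 0.09439775585463289 10.554617608583953
rack 0.05876145549501669 9.18988998146508
rack 0.0587317280368844 10.455851370095921
tool yaw 10.45727457879336
```

Call:
jog_arm:
  translation:
    - [25,6,0]
    - [57.5,14.5,-20]
    - [57.5,14.5,-55]
    - [57.5,14.5,-85]
    - [57.5,14.5,-110]
  spin: [-0.3,-0.3,-0.3,-0.3,-0.3]

```text
time_s: 6.95
tool_pos: [0.5298, 0.2912, 0.138]
eef_rot: [-2.023, -2.402, 0.003]
contact_force: [-0.0, -1.0, -0.7]
finger_gap: 0.499
grasp_force: 0.0
```

Call:
jog_arm:
  translation:
    - [0,0,-20]
    - [0,0,-40]
    - [0,0,-49]
    - [0,0,-49]
    - [0,0,-49]
  spin: [0,0,0,0,0]

```text
time_s: 7.37
tool_pos: [0.5301, 0.2925, 0.0918]
eef_rot: [-2.022, -2.404, 0.001]
contact_force: [-0.1, 0.7, 1.5]
finger_gap: 0.499
grasp_force: 0.0
```

Call:
jog_arm:
  translation:
    - [-2,2,0]
    - [-2,2,0]
    - [-2,2,0]
    - [-2,2,0]
  spin: [0,0,0,0]

```text
time_s: 7.7
tool_pos: [0.5282, 0.2957, 0.0927]
eef_rot: [2.02, 2.405, 0.002]
contact_force: [-0.1, 0.1, -0.6]
finger_gap: 0.502
grasp_force: 0.0
```

Call:
jog_arm:
  translation:
    - [0,0,0]
    - [0,0,0]
    - [0,0,0]
    - [0,0,0]
    - [0,0,0]
  spin: [0,0,0,0,0]
  hand: 1
  newtons: 35

```text
time_s: 8.12
tool_pos: [0.5278, 0.2955, 0.0916]
eef_rot: [2.021, 2.405, 0.0]
contact_force: [0.2, 0.1, 0.2]
finger_gap: 0.18
grasp_force: 34.8
```

Call:
jog_arm:
  translation:
    - [0,0,0]
    - [0,0,0]
    - [0,0,0]
  spin: [0,0,0]

```text
time_s: 8.37
tool_pos: [0.5278, 0.2955, 0.0916]
eef_rot: [2.021, 2.405, 0.0]
contact_force: [-0.0, 0.6, 0.7]
finger_gap: 0.176
grasp_force: 34.8
```

Call:
jog_arm:
  translation:
    - [0,0,12]
    - [0,0,30]
    - [0,0,50]
    - [0,0,75]
    - [0,0,100]
  spin: [0,0,0,0,0]

```text
time_s: 8.78
tool_pos: [0.5269, 0.2951, 0.1919]
eef_rot: [-2.02, -2.405, 0.003]
contact_force: [-0.2, 0.1, -1.7]
finger_gap: 0.177
grasp_force: 34.8
```

Call:
jog_arm:
  translation:
    - [6,-28,5]
    - [14,-62,8]
    - [22,-96,8]
    - [30,-130,8]
    - [38,-164,8]
  spin: [1.3,2.6,3.9,5.2,6.4]

```text
time_s: 9.2
tool_pos: [0.5654, 0.13, 0.1997]
eef_rot: [-1.881, -2.516, 0.001]
contact_force: [0.1, -0.1, -2.0]
finger_gap: 0.176
grasp_force: 34.8
```

Call:
jog_arm:
  translation:
    - [8,-34,0]
    - [16,-68,0]
    - [24,-102,0]
    - [31,-136,0]
    - [38,-164,0]
  spin: [0,0,0,0,0]

```text
time_s: 9.62
tool_pos: [0.6034, -0.035, 0.1995]
eef_rot: [-1.884, -2.513, 0.001]
contact_force: [0.6, -0.1, -1.1]
finger_gap: 0.18
grasp_force: 34.8
```

Call:
jog_arm:
  translation:
    - [0,0,-15]
    - [0,0,-30]
    - [0,0,-44]
    - [0,0,-44]
    - [0,0,-44]
  spin: [0,0,0,0,0]

```text
time_s: 10.03
tool_pos: [0.6028, -0.0324, 0.1547]
eef_rot: [-1.882, -2.512, 0.002]
contact_force: [0.5, -0.0, -2.0]
finger_gap: 0.176
grasp_force: 34.8
```

```bash
python3 - <<'E'
from h import *
d=snap('wrist','w8');print(d['tcp'],d['rot'],'yaw',np.degrees(2*np.arctan2(d['rot'][1],d['rot'][0]))-90)
i=proj(d,[[.6033,-.01,.05]])[0].astype(int);print(i)
x0,y0=max(0,i[0]-80),max(0,i[1]-60);print(x0,y0)
cv2.imwrite('pics/c6.png',cv2.resize(d['image'][y0:y0+120,x0:x0+160],None,fx=5,fy=5,interpolation=cv2.INTER_CUBIC))
E
```

```text
[ 0.60276735 -0.03240256  0.15472047] [-1.88174928e+00 -2.51233841e+00  1.74699301e-03] yaw -343.66664990676645
[330 181]
250 121
```

View pics/c6.png

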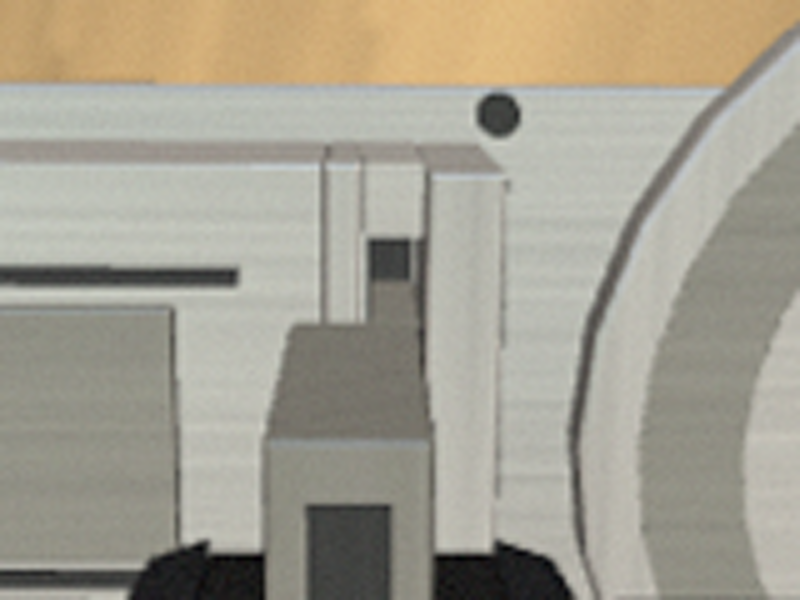

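Crop c6: the tongue's foot is at x≈370–412, y≈283, and the slot's mouth is at x≈365–424, with the blade clear of it. Checking numerically.

```bash
python3 - <<'E'
from h import *
d=load('w8'); P=lambda u,v,z: px(d,250+u/5,121+v/5,z)[:2]
th=np.radians(16.4);R=np.array([[np.cos(th),-np.sin(th)],[np.sin(th),np.cos(th)]]);o=np.array([.6081,-.0329])
S=lambda q:(R.T@(q-o)*1000).round(2)
z=d['tcp'][2]-.0856
for n,q in [('footL',P(371,283,z)),('footR',P(411,283,z)),('topL',P(264,440,z+.082)),('topR',P(434,440,z+.082)),('shoulderL',P(293,324,z+.032)),('shoulderR',P(423,324,z+.032)),('lipR',P(363,200,.045)),('lipL',P(324,200,.045)),('shelfL',P(427,250,.058)),('shelfR',P(502,250,.058)),('slot end',P(390,240,.045))]: print(n,S(q))
E
```

```text
footL [-3.52 30.16]
footR [ 2.34 30.16]
topL [-14.28  31.87]
topR [ 1.16 31.86]
shoulderL [-13.64  31.3 ]
shoulderR [ 2.55 31.29]
lipR [-4.52 38.97]
lipL [-10.8   38.98]
shelfL [ 5.2 33.1]
shelfR [16.68 33.09]
slot end [-0.14 32.48]
```

Call:
jog_arm:
  translation:
    - [0.9,-1,0]
    - [0.9,-1,-8]
    - [0.9,-1,-16]
    - [0.9,-1,-24]
    - [0.9,-1,-30]
  spin: [0,0,0,0,0]

```text
time_s: 10.5
tool_pos: [0.6041, -0.0334, 0.1243]
eef_rot: [-1.882, -2.514, 0.001]
contact_force: [0.7, -0.0, -1.3]
finger_gap: 0.179
grasp_force: 34.8
```

Call:
jog_arm:
  translation:
    - [0,0,-4]
    - [0,0,-8]
    - [0,0,-12]
    - [0,0,-15]
    - [0,0,-15]
  spin: [0,0,0,0,0]

```text
time_s: 10.92
tool_pos: [0.6042, -0.0335, 0.1098]
eef_rot: [-1.883, -2.514, 0.001]
contact_force: [-0.4, 0.1, -2.3]
finger_gap: 0.179
grasp_force: 34.8
```

Free entry with no side force. Pressing down against the foot with a firmer grip.

Call:
jog_arm:
  translation:
    - [0,0,-2]
    - [0,0,-4]
    - [0,0,-6]
    - [0,0,-8]
    - [0,0,-8]
  spin: [0,0,0,0,0]
  newtons: 50

```text
time_s: 11.33
tool_pos: [0.605, -0.0337, 0.103]
eef_rot: [1.883, 2.514, 0.001]
contact_force: [-0.2, -0.8, 3.8]
finger_gap: 0.177
grasp_force: 49.8
```

Call:
jog_arm:
  translation:
    - [0,0,-1]
    - [0,0,-2]
    - [0,0,-3]
    - [0,0,-3]
  spin: [0,0,0,0]

```text
time_s: 11.67
tool_pos: [0.6049, -0.0337, 0.0999]
eef_rot: [1.883, 2.514, 0.0]
contact_force: [-1.4, -0.1, 5.3]
finger_gap: 0.177
grasp_force: 49.8
```

Call:
jog_arm:
  translation:
    - [0,0,-1]
    - [0,0,-2]
    - [0,0,-2]
    - [0,0,-2]
  spin: [0,0,0,0]

```text
time_s: 12.0
tool_pos: [0.6051, -0.0336, 0.0986]
eef_rot: [1.882, 2.514, 0.001]
contact_force: [-2.2, 0.7, 8.0]
finger_gap: 0.177
grasp_force: 49.8
```

Call:
jog_arm:
  translation:
    - [0,0,-1]
    - [0,0,-2]
    - [0,0,-2]
    - [0,0,-2]
  spin: [0,0,0,0]

```text
time_s: 12.33
tool_pos: [0.6055, -0.0336, 0.0984]
eef_rot: [1.882, 2.514, 0.001]
contact_force: [-7.0, 2.7, 21.0]
finger_gap: 0.176
grasp_force: 49.9
```

Stopped dead at z=0.0984 (predicted home 0.0986) with the force rising. A final check follows.

```bash
python3 - <<'E'
from h import *
d=snap('wrist','w9');s=ctrl.observe();print(s['time_s'],s['tool_pos'],s['contact_force'],s['grasp_force'],s['torque'])
cv2.imwrite('pics/c7.png',cv2.resize(d['image'][110:270,220:420],None,fx=3.7,fy=3.7,interpolation=cv2.INTER_CUBIC))
im=d['image'].astype(int)
# pointer vs ridge columns
m=(im[...,2]-im[...,0]>60)
i=proj(d,[[.5045,-.0275,.053]])[0];print('ridge px',i)
u,v=i.astype(int);c=d['image'][max(0,v-40):v+40,max(0,u-50):u+50]
e=cv2.imread('pics/c7.png');c=cv2.resize(c,None,fx=4,fy=4,interpolation=cv2.INTER_CUBIC) if c.size else np.zeros((10,10,3),np.uint8)
h=np.zeros((592,800,3),np.uint8);e=cv2.resize(e,(400,320));h[:320,:400]=e;h[:c.shape[0],400:400+c.shape[1]]=c
cv2.imwrite('pics/c7.png',h)
E
```

```text
12.3833 [ 0.6055242  -0.03360571  0.09842775] [-6.95951888  2.42010768 21.2903271 ] 49.943845896050334 [2.07259306e-01 1.31735817e+00 5.36086264e-04]
ridge px [160.93809838 180.48816008]
```

View pics/c7.png

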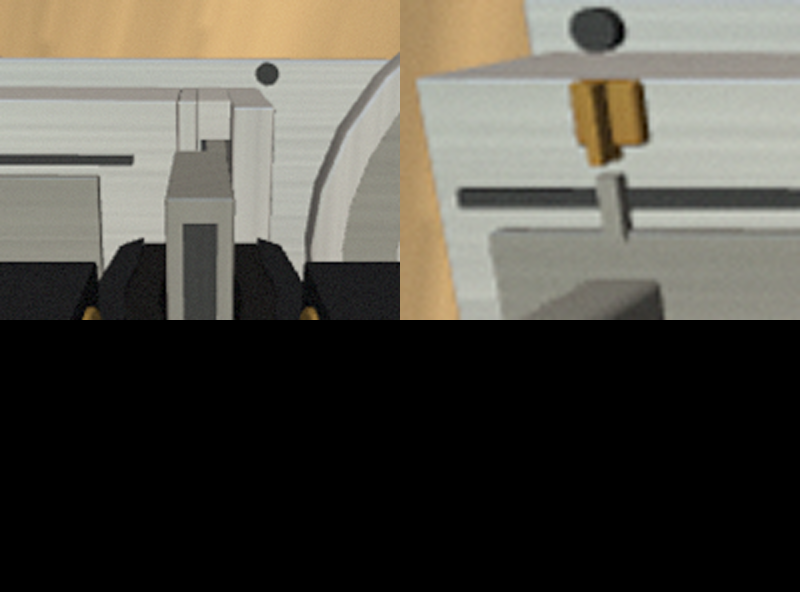

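The pointer is still under the ridge, and the head sits on the lip. I ease the slight sideways bias, which is toward the shelf, while staying pressed.

Call:
jog_arm:
  translation:
    - [-0.6,-0.2,0.4]
    - [-1.2,-0.4,0.4]
    - [-1.2,-0.4,0.4]
    - [-1.2,-0.4,0.4]
    - [-1.2,-0.4,0.4]
  spin: [0,0,0,0,0]

```text
time_s: 12.8
tool_pos: [0.6052, -0.0338, 0.0985]
eef_rot: [1.881, 2.512, 0.004]
contact_force: [-2.0, 2.7, 14.8]
finger_gap: 0.177
grasp_force: 49.9
```

```bash
python3 -c "
from h import *
s=ctrl.observe();print(s['tool_pos'],s['contact_force']);print(ctrl.finish_job())"
```

```text
[ 0.60517212 -0.03377509  0.09851143] [-1.99951153  2.67210864 14.77765382]
the job is handed in; nothing more can be done
None
```

The job is handed in at about 12.8 s: the gauge is drawn out to the clip's ridge and released, and the holder is held pressed home on the lip with about 15 N, card towards the gauge; the judge's result was not shown.

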